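Set up a torque check: pull the driver, lay it in the tester, set the dial

ROBOT

A 7-joint arm with a two-finger parallel gripper is mounted at the origin on a cart in front of the work surface, level with it; the furniture and walls round the work are solid. World frame = base frame: x ahead of the robot, y to its left, z up, the work surface at z = 0. Lengths are in m, angles in rad, forces in N, time in s.
With the tool pointing down it reaches from about 0.4 to 0.85 m from the base axis. Payload 4.5 kg.
Tool frame: the origin (TCP) lies midway between the tips of the shut fingers; the grasp point (between the pads) lies 19 mm behind it; z points along the fingers, y is the line along which they close (so a half turn about z gives the same grasp; the last joint's range is limited). The gripper opens to 88 mm and grips with 3 to 60 N. Pads are 18 mm wide; open, the fingers measure 123 mm over their backs; the gripper's body (75 mm by 187 mm) begins 45 mm behind the grasp point.
Start: joints at [-1.222, 0.689, -0.195, 1.565, 0.157, 0.902, -0.215], TCP at [0.193, 0.594, 0.239] pointing down, gripper open.
Joint ranges: [-3.01, 3.01], [-0.46, 2.08], [-1.47, 1.51], [0.13, 2.56], [-1, 4.14], [0.04, 2.09], [-2.66, 2.66]. Speed limits (rad/s): [2.57, 2.57, 3.14, 3.14, 3.14, 3.14, 3.14].

INTERFACE

Orientations are given as a unit quaternion [x, y, z, w].
In Python, from plant import r gives the robot as it stands. The module is installed in compiled form; this text tells all that it offers.
- The arm moves only by the tool step_arm, never from a script. Its argument "series" is a list of rows, each a list of 7 numbers: the shift along the world's x, y, z in mm, then the turn, a rotation vector about the world's x, y, z in rad, then the closure, from 0 (fully open) to 1 (shut). A call has 1 to 20 rows; each row shifts and turns the commanded pose from where the row before left it; what a row does not reach is not made up. A row lasts 1/10 s, in which the tool goes at most 50 mm and 8.59 degrees, less where a joint would pass 70% of its speed; a pose out of reach is approached as far as the arm can. A call is refused whole if a number of a shift passes 50 or a number of a turn 0.15, either way. A call with a gripper value outside its range is refused whole. The fingers move at their own pace and stop on an object; "force" is the grip in N (left out, the last holds). Time passes only in rows, so rows that do not move let the fingers close. It gives the time, the measured TCP pose, the force, the opening and the grip force at its end, in the units of the state.
- r.get_state(): the state, without advancing time (a new reading comes with each control period).
- r.snapshot(name): name is "side" or "top" or "wrist"; returns (picture, depth): 384x512x3 uint8, blue, green, red; 384x512 float32, m along the optical axis (not along the pixel's ray), 0 where there is no reading.
- r.get_calibration(name): a dict with "intrinsics" (3x3 intrinsics, pixels), "pose" (4x4, takes a point from camera to world coordinates). Camera axes: x right, y up, looking along -z (the intrinsics and any distortion apply to the point x, -y, -z); pixel columns grow to the right and rows downward; lengths in m; the calibration is good to about 2 mm. A picture is of the moment at which its call begins: read the wrist's pose just before it. get_calibration takes no time and is no camera call; for the wrist camera it gives the pose at the moment of the call.
- r.finish_job(): hands the job in; it is judged then, once.
The state is a dict: "clock": time; "q": joint angles; "qd": joint speeds; "joint_torque": joint torques, N m; "tool_pos": TCP position; "eef_rot": TCP orientation; "contact_force": force on the tool from outside, world axes, zero at the start; "moment": the same for the moment, N m; "opening": opening from 0.0 (shut) to 1.0 (fully open); "finger_force": force on a finger pad.
Only numpy, scipy, OpenCV 4.12 (cv2) and the standard library are available. Lean on these libraries where they do the work, as an engineer would, in place of code of your own. Each camera call takes 0.05 s, during which the arm holds its last target. There are 200 camera calls.

TASK

Set up the torque check: pull the thick-handled torque screwdriver out of the leaning tool block and lay it to rest in the tester's two-saddle cradle, spindle towards the tester's head and handle on the outer saddle, and turn the tester's dial until its pointer stands at the small steel index tab. Leave the other two tools in the block, do not move the index tab, and do not disturb the other things standing on the bench.

Things in the scene. Friction and masses are not known exactly. Their poses are not given: they have to be found in the camera images.
- torque_driver: torque screwdriver 200 mm long: black ribbed handle of 32 mm diameter (thickest of the three tools) on a steel spindle of 16 mm diameter. Origin at the spindle tip; own z along the axis to the butt: spindle z = 0 to 100 mm, handle z = 100 to 200 mm. Its spindle stands 85 mm deep in one bore of the tool block, any of the three. About 0.22 kg, centre of mass near z = 130 mm
- driver_grip (a point): point on the torque screwdriver's axis at the middle of its handle, 150 mm from the tip
- tool_block: fixed grey block on a dark base plate 150 x 222 mm; 56 x 196 mm, 95 mm long along its bores, leaning 35 degrees from vertical towards its own +x. Three square bores, 20 mm wide, 85 mm deep, in a row at y = -70, 0, +70 mm, all leaning so; tools lean up to 4 degrees more in them. Origin: centre of the base plate's underside, z up
- bore_a (a point): centre of the mouth of the bore at y = -70 mm of the block
- bore_b (a point): centre of the mouth of the middle bore
- bore_c (a point): centre of the mouth of the bore at y = +70 mm of the block
- slim_driver: plain slim screwdriver, 175 mm long (black handle 22 mm diameter, 75 mm long; spindle 16 mm diameter), in another bore; to be left there. Origin at its tip, own z along its axis to the handle
- marker: marker pen, 135 mm long, 17 mm diameter, in another bore; to be left there. Origin at its lower end, own z along its axis, upwards
- tester: fixed torque tester: grey base plate 130 x 360 x 12 mm, with a cradle of two aluminium V saddles along its y and a box head (124 x 110 mm, top at z = 82 mm) with the dial at its -y end. The head's face to the cradle is at y = -68 mm, with a boss out to y = -62 mm. Origin: centre of the base plate's underside, z up
- cradle (a point): point of the cradle axis, tester x = 0, y = 90, z = 50 mm. Screwdriver in place: axis level along tester y at x = 0, z = 50 mm, tip at about y = -45 mm, butt at about +155 mm, so its point z = 135 mm is here. Saddles 12 mm thick: at y = -10 (spindle; arms to x = +-24, z = 63 mm) and y = +140 mm (handle; x = +-28, z = 56 mm); between them only the base plate
- dial (a joint): angle of the tester's dial, rad, -2.3 to 2.3; 0: its pointer looks to the tester's own -x; grows counter-clockwise seen from above. Turns with a little friction and stays where it is left
- dial_grip (a point): centre of the dial's black grip bar, on its upright axis, 108 mm over the bench: bar 46 mm long along the pointer's line, 12 mm wide, top 6 mm above this point; it stands on a disc of 52 mm diameter whose top is 17 mm below this point
- dial_pointer (a point): point of the scale under the dial's pointer, 36 mm from the dial's axis
- index (a joint): angle of the index tab on the scale, measured like the dial's; stiff, not to be moved
- index_mark (a point): inner end of the index tab, 36 mm from the dial's axis: a steel tab 18 x 7 mm, up to 6 mm high, on the scale round the dial; when the pointer stands at the tab this point and dial_pointer coincide
- breaker_tall: loose bystander: grey moulded-case breaker 72 x 90 x 153 mm standing upright. Origin: centre of its underside
- tape: loose bystander: roll of brown tape lying flat, 94 mm across, 48 mm high. Origin: centre of its underside

How it is judged:
At the end, for the whole second after the job is handed in: Torque screwdriver at rest in both saddles: level within 3.4 degrees, tip within 6 mm of the cradle axis, towards the head (tester y -61 to -22 mm). Dial pointer within 5 mm (8 degrees) of the index tab. The other two tools in their bores, lower ends moved under 20 mm (y of torque_driver in the frame of tester between -0.061 and -0.022 m and x of torque_driver in the frame of tester between -0.006 and 0.006 m and z of torque_driver in the frame of tester between 0.044 and 0.056 m and angle between the z axis of torque_driver and the y axis of tester, either way round below 0.06 rad and y of driver_grip in the frame of tester above 0.07 m and linear speed of torque_driver below 0.01 m/s and horizontal distance between dial_pointer and index_mark below 0.005 m and distance of each of slim_driver, marker from where it was at the start of the episode below 0.02 m); the robot touches nothing.
It fails at once if a tool that is to stay in the block is pulled or knocked out (lower end moved over 30 mm) (distance of any of slim_driver, marker from where it was at the start of the episode above 0.03 m).
It fails at once if the index tab is moved by more than 3 mm (distance of index_mark from where it was at the start of the episode above 0.003 m).
It fails at once if the standing breaker or the tape roll is moved by more than 25 mm (distance of any of breaker_tall, tape from where it was at the start of the episode above 0.025 m or angle between breaker_tall's own z axis and vertical above 0.4 rad).
It also fails if it takes over 64 s, if anything falls off the work surface, if the arm or the gripper's body presses on something with over 40 N, if the wrist force passes 120 N, or if a joint passes its speed limit or range.

## Working session

There is one attempt and no reset: what is moved stays moved. The work goes in short steps, Python scripts to look and compute and a tool call to move; the robot and the scene stay as the last step left them, time stands still between calls to the robot, and variables do not carry over. Pictures are saved under pics/ and viewed, at most 10 in all, crops included, and the job is handed in when it is done.

Besides the shell and the picture viewer there is one more tool, called after "Request:" as name(argument=value, ...), one argument or row to a line, values as JSON. step_arm: Moves the arm, as the interface text tells. Its arguments: {"type":"object","properties":{"series":{"type":"array"},"force":{"type":"number"}},"required":["series"]}

```bash
mkdir -p pics; cat > h.py <<'E'
import numpy as np, cv2
from plant import r
def cloud(n):
    c=r.get_calibration(n); im,d=r.snapshot(n); K=np.array(c["intrinsics"]); T=np.array(c["pose"])
    v,u=np.mgrid[0:384,0:512]
    P=np.stack([(u-K[0,2])/K[0,0]*d,-(v-K[1,2])/K[1,1]*d,-d],-1)
    W=P@T[:3,:3].T+T[:3,3]; W[d<=0]=np.nan
    return im,d,W
E
python3 - <<'E'
from h import *
print(r.get_state())
for n in("side","top"):
    im,d,W=cloud(n); np.savez(n+".npz",im=im,W=W); cv2.imwrite(f"pics/{n}0.png",im)
    c=r.get_calibration(n); print(n,c)
a=cv2.imread("pics/top0.png")
cv2.imwrite("pics/top1.png",cv2.resize(a,(800,600),interpolation=cv2.INTER_CUBIC))
E
```

```text
{'clock': 0.0, 'q': array([-1.22217401,  0.69002505, -0.19451849,  1.56633779,  0.1572853 ,
        0.90249869, -0.21506199]), 'qd': array([ 4.49611303e-04,  7.55769710e-05, -4.96477291e-04,  1.51738957e-03,
        7.35830711e-04, -8.35179512e-04, -5.83817032e-04]), 'joint_torque': array([-7.37058836e-04, -5.27560294e+01, -1.26740467e+00, -1.53438073e+01,
       -5.26575919e-02,  6.30472699e-03,  1.69943169e-04]), 'tool_pos': array([0.19337394, 0.59366333, 0.23788619]), 'eef_rot': array([ 1.56704541e-01,  9.87645080e-01, -9.34969316e-04, -8.88325596e-05]), 'contact_force': array([-0.26441109, -0.12669192,  1.2001714 ]), 'moment': array([-0.01137878,  0.01351412, -0.00527351]), 'finger_force': 0.0, 'opening': 0.9993157195605213}
side {'intrinsics': array([[354.83649532,   0.        , 251.25513298],
       [  0.        , 354.83649532, 198.85957834],
       [  0.        ,   0.        ,   1.        ]]), 'pose': array([[ 0.91201409,  0.17645692, -0.37026107,  0.163133  ],
       [-0.41014926,  0.38617082, -0.82622617, -0.84751014],
       [-0.0028093 ,  0.90539221,  0.4245669 ,  0.52627931],
       [ 0.        ,  0.        ,  0.        ,  1.        ]])}
top {'intrinsics': array([[436.66073805,   0.        , 257.98462219],
       [  0.        , 436.66073805, 188.83157582],
       [  0.        ,   0.        ,   1.        ]]), 'pose': array([[ 0.11155791,  0.97205671, -0.20654438,  0.27101567],
       [-0.9937392 ,  0.11039599, -0.01717938, -0.05522232],
       [ 0.00610234,  0.20716774,  0.9782864 ,  1.21603552],
       [ 0.        ,  0.        ,  0.        ,  1.        ]])}
```

View pics/top1.png

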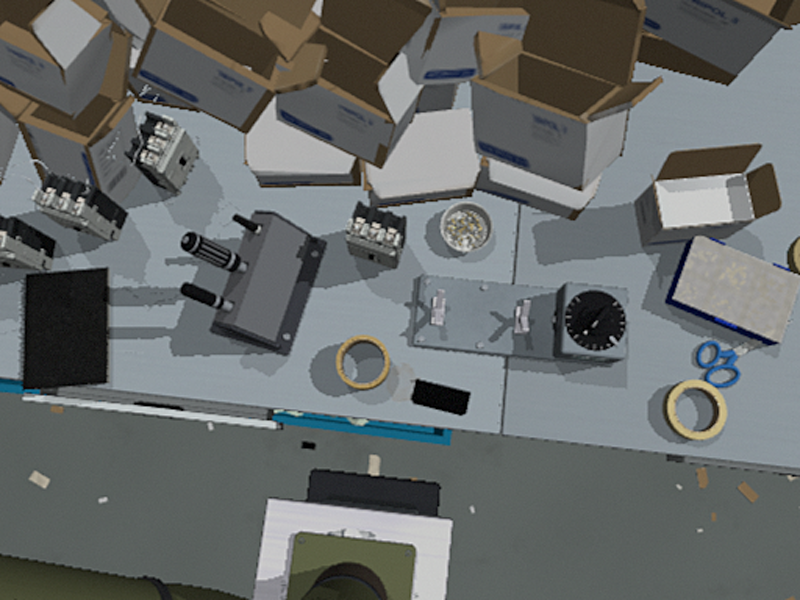

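View pics/side0.png

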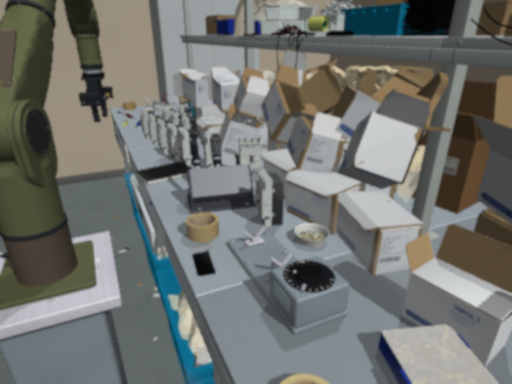

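Top view: the thick-handled driver is in the middle bore (handle at (210,250) of 800×600). The tester lies right with its head at (592,322), and the dial pointer and tab need a zoom.

```bash
python3 - <<'E'
from h import *
z=np.load("top.npz"); im,W=z["im"],z["W"]; Z=W[...,2]
def reg(u0,u1,v0,v1,lo,hi):
    s=.64; m=np.zeros(Z.shape,bool); m[int(v0*s):int(v1*s),int(u0*s):int(u1*s)]=1
    return W[m&(Z>lo)&(Z<hi)]
def rect(P,n):
    R=cv2.minAreaRect((P[:,:2]*1000).astype(np.float32)); print(n,len(P),R,np.median(P[:,2]))
rect(reg(400,640,260,370,.006,.018),"plate")
H=reg(545,640,270,370,.075,.088); rect(H,"headtop")
rect(reg(555,635,280,365,.086,.2),"dial")
rect(reg(415,530,280,345,.03,.08),"saddles")
rect(reg(200,335,200,360,.003,.02),"baseplate block")
rect(reg(335,410,190,280,.13,.17),"breaker")
rect(reg(325,400,325,400,.035,.06),"tape")
B=reg(170,340,200,360,.025,.25)
print("block hi",np.nanpercentile(B,[1,50,99],axis=0))
# planes: block top side (normal leaning)
T=reg(176,245,228,275,.1,.26); c=T.mean(0); u,s,vt=np.linalg.svd(T-c); print("tool pts",len(T),c,s,vt[0],T.min(0),T.max(0))
T=reg(178,228,280,308,.08,.26);print("slim",T.min(0),T.max(0)); T=reg(230,262,210,236,.08,.26);print("marker",T.min(0),T.max(0))
z=np.load("top.npz")["im"]
a=cv2.resize(z[178:234,350:406],(448,448),interpolation=cv2.INTER_CUBIC)
b=cv2.resize(z[125:230,110:215],(448,448),interpolation=cv2.INTER_CUBIC)
cv2.imwrite("pics/z.png",cv2.hconcat([a,b])[:, :800])
E
```

```text
plate 3827 ((516.6255493164062, -248.3480682373047), (192.82968139648438, 422.0989074707031), 6.912426948547363) 0.011911575900510174
headtop 1549 ((505.2167663574219, -359.27899169921875), (124.73497772216797, 109.85784149169922), 0.34338343143463135) 0.0828798876457637
dial 506 ((503.5282897949219, -358.58428955078125), (109.37764739990234, 99.19932556152344), 1.8020480871200562) 0.0899154593096455
saddles 187 ((505.8158874511719, -171.59735107421875), (62.221275329589844, 162.22373962402344), 1.2512978315353394) 0.04867327002705002
baseplate block 1293 ((531.4896240234375, 219.81671142578125), (299.7348937988281, 247.14976501464844), 7.583132266998291) 0.006576846247695167
breaker 665 ((632.9258422851562, 19.829200744628906), (88.22228240966797, 106.72100830078125), 79.80403900146484) 0.13814379855293457
tape 329 ((396.0535888671875, 23.062549591064453), (91.67594146728516, 88.5128173828125), 7.0229291915893555) 0.047070369346105645
block hi [[0.41072583 0.14962164 0.03910156]
 [0.51614925 0.21371852 0.10700139]
 [0.61814079 0.30671412 0.20264326]]
tool pts 573 [0.52762501 0.27276335 0.16739022] [0.83495781 0.23587787 0.16778327] [-0.09361304 -0.59382355 -0.79913089] [0.50943412 0.2329316  0.10030801] [0.55864072 0.31833342 0.20835622]
slim [0.44645744 0.25136678 0.09103757] [0.49484006 0.31236239 0.18863888]
marker [0.57820791 0.21417594 0.08963104] [0.62862548 0.25852334 0.15446383]
```

View pics/z.png

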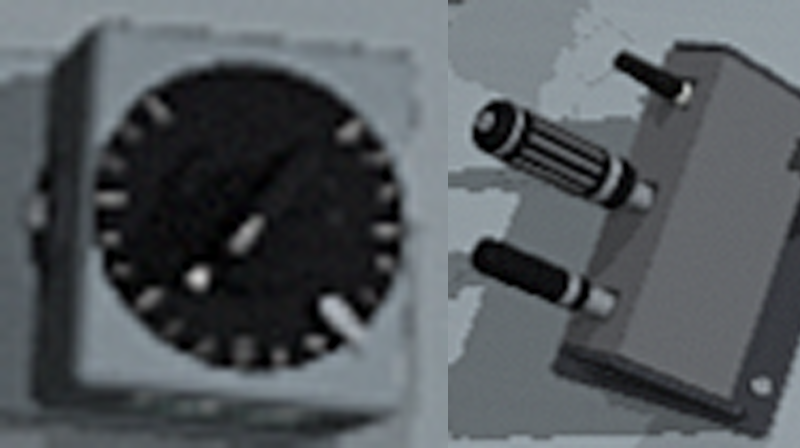

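The dial's pointer dot is at crop (198,278) and the steel tab at (340,318). The driver is the middle one in the block.

```bash
python3 - <<'E'
from h import *
from scipy.optimize import least_squares
c=r.get_calibration("top"); K=c["intrinsics"];T=c["pose"]
def ray(x,y,z):
    u=350+(x+.5)/8-.5;v=178+(y+.5)/8-.5
    d=T[:3,:3]@np.array([(u-K[0,2])/K[0,0],-(v-K[1,2])/K[1,1],-1]); o=T[:3,3]; return o+d*(z-o[2])/d[2]
zz=np.load("top.npz"); W=zz["W"]; Z=W[...,2]
def reg(u0,u1,v0,v1,lo,hi):
    s=.64; m=np.zeros(Z.shape,bool); m[int(v0*s):int(v1*s),int(u0*s):int(u1*s)]=1
    return W[m&(Z>lo)&(Z<hi)]
p1=ray(198,278,.09);t1=ray(328,303,.088);t2=ray(355,335,.088);b=ray(245,234,.114)
D=reg(555,635,280,365,.088,.094)
print("disc",np.round(np.nanpercentile(D,[1,50,99],axis=0),4), "bar",np.round(reg(555,635,280,365,.108,.12).mean(0),4))
print("pointer dot",p1,"tab in/out",t1,t2,"bar white",b)
# saddles
for u0,u1 in((420,465),(505,530)):
    S=reg(u0,u1,280,345,.035,.08); print("saddle",len(S),np.round(np.nanpercentile(S,[1,50,99],axis=0),4))
# plate left edges / side
P=reg(405,555,265,365,.008,.016); print("plate",cv2.minAreaRect((P[:,:2]*1000).astype(np.float32)))
H=reg(545,640,270,370,.079,.086)
# head edges direction
# cylinder fit of handle
for nm,bx,R,lo in(("drv",(178,243,230,273),.016,.12),("slim",(178,225,280,307),.011,.1),("mark",(230,258,210,233),.0085,.1)):
    Q=reg(*bx,lo,.26); 
    def f(p):
        d=np.array([p[2],p[3],1]);d/=np.linalg.norm(d); q=Q-np.array([p[0],p[1],.17]); return np.linalg.norm(np.cross(q,d),axis=1)-R
    m=Q.mean(0);k=least_squares(f,[m[0],m[1],.1,.7],loss="soft_l1",f_scale=.001)
    d=np.array([k.x[2],k.x[3],1]);d/=np.linalg.norm(d);o=np.array([k.x[0],k.x[1],.17]);s=(Q-o)@d
    print(nm,len(Q),"p@.17",o,"d",d,"butt",o+d*np.percentile(s,99.),"res",np.median(abs(k.fun)), "tilt",np.degrees(np.arccos(d[2])))
E
```

```text
disc [[ 0.4662 -0.3984  0.0881]
 [ 0.5024 -0.357   0.0903]
 [ 0.5416 -0.3178  0.0938]] bar [ 0.5042 -0.3587  0.1135]
pointer dot [ 0.48075646 -0.34418897  0.09      ] tab in/out [ 0.47766305 -0.38741357  0.088     ] [ 0.46812197 -0.39668804  0.088     ] bar white [ 0.49222291 -0.35220425  0.114     ]
saddle 77 [[ 0.4731 -0.1026  0.0353]
 [ 0.5129 -0.0967  0.0466]
 [ 0.5346 -0.0909  0.0587]]
saddle 93 [[ 0.4778 -0.2526  0.0371]
 [ 0.5067 -0.2464  0.0527]
 [ 0.5308 -0.2408  0.066 ]]
plate ((503.8936462402344, -183.44203186035156), (130.10540771484375, 253.02066040039062), 0.445771723985672)
drv 527 p@.17 [0.53207308 0.28654942 0.17      ] d [0.11731604 0.60652625 0.78636051] butt [0.53658488 0.30987553 0.20024227] res 0.0012444540632358704 tilt 38.153315485512046
slim 247 p@.17 [0.45781432 0.27774473 0.17      ] d [0.07437355 0.6473986  0.75851409] butt [0.45977571 0.29481795 0.19000356] res 0.0028944385415166484 tilt 40.66662220257195
mark 115 p@.17 [0.59414131 0.24748718 0.17      ] d [-0.04320578  0.25989906  0.96466872] butt [0.59478787 0.24359785 0.15556396] res 0.002625625628438077 tilt 15.275814129616764
```

```bash
cat >> h.py <<'E'
from scipy.spatial.transform import Rotation as Ro
def target(d,flip=1):
    d=d/np.linalg.norm(d); a=d*d[2]-np.array([0,0,1]); a/=np.linalg.norm(a); y=flip*np.cross(d,a)
    return Ro.from_matrix(np.stack([np.cross(y,a),y,a],1)),a
def delta(R):
    s=r.get_state(); return (R*Ro.from_quat(s["eef_rot"]).inv()).as_rotvec()
E
python3 - <<'E'
from h import *
zz=np.load("top.npz"); W=zz["W"]; Z=W[...,2]
s=.64
poly=(np.array([[268,222],[312,240],[285,335],[230,318]])*s).astype(np.int32)
m=np.zeros(Z.shape,np.uint8);cv2.fillPoly(m,[poly],1);P=W[(m>0)&(Z>.03)]
P=P[~np.isnan(P).any(1)]
c=np.median(P,0)
for _ in range(3):
    c=P.mean(0);n=np.linalg.svd(P-c,full_matrices=False)[2][2];e=abs((P-c)@n);P=P[e<max(.002,np.median(e)*2)]
n*=np.sign(n[2]);print("face",len(P),c,n,"yaw of lean dir from +Y deg",np.degrees(np.arctan2(-n[0],-n[1])),"tilt",90-np.degrees(np.arccos(n[2])))
d=np.array([.117,.607,.786])
for f in(1,-1):
    R,a=target(d,f); print(f,a,delta(R))
E
```

```text
face 1370 [0.51330709 0.18952661 0.08859052] [-0.14809236 -0.80161491  0.57920824] yaw of lean dir from +Y deg 10.466953568499237 tilt 35.39487361719568
1 [ 0.14876906  0.77181898 -0.61819352] [ 0.51690769 -0.8733521   1.56701249]
-1 [ 0.14876906  0.77181898 -0.61819352] [ 0.84778586  0.49809423 -1.34008447]
```

Request:
step_arm(
  series=[
    [0,0,40,0,0,0,0.2],
    [0,0,40,0,0,0,0.4],
    [20,-25,0,0,0,0,0.4],
    [25,-31,0,0.07,0.041,-0.11,0.4],
    [25,-31,0,0.07,0.041,-0.11,0.4],
    [25,-31,0,0.07,0.041,-0.11,0.4],
    [25,-31,0,0.07,0.041,-0.11,0.4],
    [25,-31,0,0.07,0.041,-0.11,0.4],
    [25,-31,0,0.07,0.041,-0.11,0.4],
    [25,-31,0,0.07,0.041,-0.11,0.4],
    [25,-31,0,0.07,0.041,-0.11,0.4],
    [25,-31,0,0.07,0.041,-0.11,0.4],
    [25,-31,0,0.07,0.041,-0.11,0.4],
    [25,-31,0,0.07,0.041,-0.11,0.4],
    [25,-31,0,0.07,0.041,-0.11,0.4],
    [0,0,0,0,0,0,0.4],
    [0,0,0,0,0,0,0.4],
  ],
)

```text
clock: 1.8
tool_pos: [0.5138, 0.1957, 0.318]
eef_rot: [0.689, 0.58, 0.335, -0.275]
contact_force: [0.2, 0.3, -0.4]
opening: 0.598
finger_force: 0.0
```

```bash
python3 - <<'E'
from h import *
im,d,W=cloud("wrist"); cv2.imwrite("pics/w1.png",im); np.savez("w1.npz",im=im,W=W)
R,a=target(np.array([.117,.607,.786]),-1); print("delta",delta(R),r.get_state()["q"],r.get_calibration("wrist")["pose"])
E
```

```text
delta [ 0.00806659  0.00937313 -0.01868225] [ 0.49981141  0.65950345 -0.77906931  2.04674636 -0.97082722  0.50127241
  0.58492362] [[ 0.98511623  0.1382531  -0.10213758  0.4998781 ]
 [-0.17155809  0.82769668 -0.53430893  0.13701538]
 [ 0.01066907  0.54387892  0.83909587  0.47444873]
 [ 0.          0.          0.          1.        ]]
```

View pics/w1.png

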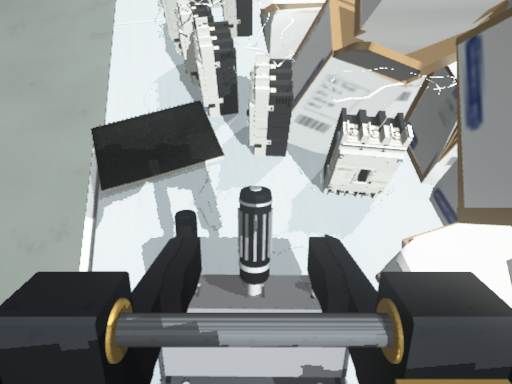

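The wrist view shows the thick handle centred between the fingers at column 255, rows 187–285. I'll fit its axis from this depth.

```bash
python3 - <<'E'
from h import *
from scipy.optimize import least_squares
W=np.load("w1.npz")["W"]
Q=W[192:272,240:272].reshape(-1,3); Q=Q[(Q[:,2]>.1)&(Q[:,2]<.23)]
def f(p):
    d=np.array([p[2],p[3],1]);d/=np.linalg.norm(d); q=Q-np.array([p[0],p[1],.17]); return np.linalg.norm(np.cross(q,d),axis=1)-.016
k=least_squares(f,[.532,.2865,.15,.77],loss="soft_l1",f_scale=.001)
d=np.array([k.x[2],k.x[3],1]);d/=np.linalg.norm(d);o=np.array([k.x[0],k.x[1],.17])
B=W[182:290,236:276].reshape(-1,3); B=B[(f.__call__(k.x) is not None)&(B[:,2]>.08)]
s=(B-o)@d; rr=np.linalg.norm(np.cross(B-o,d),axis=1); s=s[rr<.02]
butt=o+d*np.percentile(s,99.5); G=butt-.05*d
print(len(Q),np.median(abs(k.fun)),"d",d,np.degrees(np.arccos(d[2])),"butt",butt,"G",G)
R,a=target(d,-1); st=r.get_state()
print("a",a,"rot",delta(R),"TCPgoal",G+.019*a,"pre move mm",(G-.111*a-st["tool_pos"])*1e3,"final",.13*a*1e3)
E
```

```text
2526 0.0006663480875587872 d [0.11313879 0.61626935 0.77936622] 38.797416178919036 butt [0.5362057  0.3097891  0.20042753] G [0.53054877 0.27897564 0.16145922]
a [ 0.14072927  0.76655527 -0.62656867] rot [-0.00250879  0.01128885 -0.00988829] TCPgoal [0.53322262 0.29354019 0.14955441] pre move mm [  2.01661004  -3.75756044 -87.70881378] final [ 18.29480539  99.65218487 -81.45392652]
```

Request:
step_arm(
  series=[
    [1,-2,-30,0,0.011,-0.01,0.4],
    [1,-2,-30,0,0,0,0.4],
    [0,0,-28,0,0,0,0.4],
    [3,17,-14,0,0,0,0.4],
    [3,17,-14,0,0,0,0.4],
    [3,17,-14,0,0,0,0.4],
  ],
)

```text
clock: 2.45
tool_pos: [0.5238, 0.247, 0.1894]
eef_rot: [0.691, 0.579, 0.332, -0.278]
contact_force: [9.6, -6.9, -9.4]
opening: 0.6
finger_force: 0.0
```

```bash
python3 - <<'E'
from h import *
s=r.get_state(); print(s["q"],s["contact_force"],(np.array([.5332,.2935,.1496])-s["tool_pos"])*1e3)
E
```

```text
[ 0.48627563  1.03260566 -1.02113559  2.10071392 -0.99984944  0.04223306
  0.73949296] [ 9.58800369 -6.85381971 -9.36918426] [  9.39530427  46.52135466 -39.80089065]
```

```bash
cat > kin.py <<'E'
import numpy as np, itertools, json
from scipy.optimize import least_squares
from scipy.spatial.transform import Rotation as Ro
from plant import r
st=r.get_state()
D=[([-1.22217401,.69002505,-.19451849,1.56633779,.1572853,.90249869,-.21506199],[.19337,.59366,.23789],[.156704541,.98764508,-.000934969,-.0000888]),
 ([.49981141,.65950345,-.77906931,2.04674636,-.97082722,.50127241,.58492362],[.5138,.1957,.318],[.689,.58,.335,-.275]),
 (st["q"],st["tool_pos"],st["eef_rot"])]
def fk(q,p,s):
    # p: o1,o3,o5,o7, x0,y0,h,L1,L2,L3, e1,e2,e3
    o=[p[0],0,p[1],0,p[2],0,p[3]]; R=Ro.identity(); t=np.array([p[4],p[5],p[6]])
    for i in range(7):
        R=R*Ro.from_rotvec(np.array([0,0,1] if i%2==0 else [0,1,0])*(s[i]*q[i]+o[i]))
        L={0:[p[10],0,0],2:[p[11],0,p[7]],4:[p[12],0,p[8]],6:[0,0,p[9]],3:[p[13],0,0],5:[p[14],0,0]}.get(i)
        if L is not None: t=t+R.apply(L)
    return t,R
def res(p,s):
    e=[]
    for q,x,o in D:
        t,R=fk(q,p,s); e+=list((t-x)*3)+list((R*Ro.from_quat(o).inv()).as_rotvec())
    return np.array(e+list(.002*(p[4:6]))+list(.01*p[10:15]))
if __name__=="__main__":
    rng=np.random.default_rng(0);out=[]
    for sg in itertools.product([1,-1],repeat=7):
        if sg[1]!=1: continue
        for k in range(6):
            p0=np.r_[rng.choice([0,1.57,3.14,-1.57],4),0,0,.3,.4,.4,.25,0,0,0,0,0]
            f=least_squares(res,p0,args=(sg,),max_nfev=60); out.append((f.cost,sg,f.x))
    out.sort(key=lambda t:t[0])
    for c,s,x in out[:6]: print(c,s,np.round(x,3))
    json.dump([list(out[0][1]),list(out[0][2])],open("kin.json","w"))
E
python3 kin.py
```

```text
6.958120201303838e-06 (-1, 1, -1, -1, -1, 1, -1) [-0.    -3.143  3.143  1.569  0.042 -0.034  0.229  0.749  0.48   0.225
 -0.074  0.03   0.007 -0.075  0.053]
6.958120201304712e-06 (-1, 1, -1, 1, -1, -1, -1) [-0.000e+00 -2.000e-03 -3.140e+00  4.711e+00  4.200e-02 -3.400e-02
  2.290e-01  7.490e-01  4.800e-01  2.250e-01 -7.400e-02 -3.000e-02
 -7.000e-03  7.500e-02 -5.300e-02]
6.958120201305273e-06 (-1, 1, -1, 1, -1, -1, -1) [ 6.283e+00 -2.000e-03 -3.140e+00  4.711e+00  4.200e-02 -3.400e-02
  2.290e-01  7.490e-01  4.800e-01  2.250e-01 -7.400e-02 -3.000e-02
 -7.000e-03  7.500e-02 -5.300e-02]
6.958120201305721e-06 (-1, 1, -1, -1, -1, 1, -1) [-0.    -3.143  3.143  1.569  0.042 -0.034  0.229  0.749  0.48   0.225
 -0.074  0.03   0.007 -0.075  0.053]
6.958120201305823e-06 (-1, 1, -1, -1, -1, -1, -1) [-0.000e+00  3.140e+00  2.000e-03 -1.572e+00  4.200e-02 -3.400e-02
  2.290e-01  7.490e-01  4.800e-01  2.250e-01 -7.400e-02  3.000e-02
 -7.000e-03 -7.500e-02 -5.300e-02]
6.958120201305968e-06 (-1, 1, -1, 1, -1, 1, -1) [-0.    -0.002  0.002  1.569  0.042 -0.034  0.229  0.749  0.48   0.225
 -0.074 -0.03   0.007  0.075  0.053]
```

```bash
cat > ik.py <<'E'
from kin import *
S=(-1,1,-1,1,-1,1,-1); O=[0,0,0,np.pi/2,0,0]
def full(v): return np.r_[O,v[:4],0,v[4],v[5],v[6],v[7]]
def rs(v): return np.r_[res(full(v),S)[:18],.02*v[4:8]]
f=least_squares(rs,[.3,.4,.4,.25,0,0,0,0]); P=full(f.x)
lo=np.array([-3.01,-.46,-1.47,.13,-1,.04,-2.66])+.03; hi=np.array([3.01,2.08,1.51,2.56,4.14,2.09,2.66])-.03
mid=(lo+hi)/2
def ik(t,R,q0,w=.003):
    def e(q):
        a,B=fk(q,P,S); return np.r_[(a-t)*5,(B*R.inv()).as_rotvec(),w*(q-q0)]
    s=least_squares(e,np.clip(q0,lo+1e-3,hi-1e-3),bounds=(lo,hi),max_nfev=200); return s.x,np.linalg.norm(e(s.x)[:6])
def grasp(d,tilt=0,flip=-1,roll=0):
    d=d/np.linalg.norm(d); a=d*d[2]-np.array([0,0,1]); a/=np.linalg.norm(a); y=flip*np.cross(d,a)
    R=Ro.from_matrix(np.stack([np.cross(y,a),y,a],1)); c=np.cross(d,a)
    R=Ro.from_rotvec(d*roll)*Ro.from_rotvec(-np.radians(tilt)*c)*R   # +tilt: towards vertical (checked by print)
    return R,R.as_matrix()[:,2]
if __name__=="__main__":
    print("len",np.round(f.x,3),"cost",f.cost, np.round(f.fun[:18],4))
    d=np.array([.113,.616,.779]); d/=np.linalg.norm(d); G=np.array([.5305,.279,.1615]); rng=np.random.default_rng(1)
    q1=np.array(D[1][0])
    for tilt in(0,15,25,-20):
      for flip in(-1,1):
        R,a=grasp(d,tilt,flip); sols=[]
        for k in range(25):
            q0=q1 if k==0 else rng.uniform(lo,hi)
            q,er=ik(G+.019*a,R,q0); m=np.min(np.minimum(q-lo,hi-q))
            if er<.01:
                q2,e2=ik(G+.019*a+.1*d,R,q); q3,e3=ik(G+.019*a-.13*a,R,q)
                sols.append((er+e2+e3,m,np.round(q,2),np.round(q3,2)))
        sols.sort(key=lambda s:-s[1])
        print(tilt,flip,np.round(a,2),len(sols)); [print("   ",s[0].round(3),s[1].round(2),s[2],s[3]) for s in sols[:3]]
E
python3 ik.py
```

```text
len [ 0.023  0.64   0.482  0.069 -0.069  0.109 -0.173  0.145] cost 0.0015167192403372732 [-0.0174  0.0064  0.0045  0.      0.     -0.     -0.0288 -0.005  -0.023
  0.0009 -0.0012  0.0043  0.0291  0.0073  0.0184  0.      0.     -0.    ]
0 -1 [ 0.14  0.77 -0.63] 12
    0.0 0.14 [ 0.13  0.85 -1.    1.76 -0.02  0.21 -0.6 ] [ 0.36  0.77 -1.14  1.79 -0.04  0.36 -0.57]
    0.0 0.13 [ 0.11  0.83 -1.02  1.76  0.1   0.2  -0.76] [ 0.35  0.75 -1.2   1.79  0.08  0.36 -0.73]
    0.0 0.13 [ 0.09  0.8  -1.04  1.77  0.19  0.2  -0.89] [ 0.35  0.74 -1.24  1.8   0.16  0.36 -0.84]
0 1 [ 0.14  0.77 -0.63] 7
    0.0 0.13 [ 0.09  0.81 -1.03  1.77  0.17  0.2   2.29] [ 0.35  0.74 -1.22  1.8   0.14  0.36  2.33]
    0.0 0.06 [ 0.03  0.7  -1.08  1.87  0.56  0.13  1.75] [ 0.35  0.68 -1.4   1.89  0.51  0.34  1.83]
    0.0 0.0 [-0.02  0.63 -1.05  1.95  0.71  0.07  1.53] [ 0.36  0.67 -1.44  1.92  0.59  0.33  1.72]
15 -1 [ 0.17  0.9  -0.4 ] 13
    0.002 0.0 [ 0.26  0.99 -1.25  1.78 -0.03  0.07 -0.49] [ 0.49  0.94 -1.38  1.86 -0.04  0.2  -0.47]
    0.002 0.0 [ 0.25  0.97 -1.26  1.78  0.03  0.07 -0.57] [ 0.49  0.93 -1.4
[... 482 characters left out ...]
0.24] 0
25 1 [ 0.18  0.96 -0.24] 0
-20 -1 [ 0.09  0.51 -0.86] 18
    0.0 0.33 [-0.1   0.75 -0.61  1.72 -0.02  0.4  -0.66] [ 0.06  0.62 -0.72  1.7  -0.05  0.59 -0.62]
    0.0 0.33 [-0.11  0.75 -0.66  1.72  0.07  0.4  -0.78] [ 0.07  0.63 -0.78  1.7   0.03  0.59 -0.73]
    0.0 0.33 [-0.11  0.75 -0.66  1.72  0.07  0.4  -0.78] [ 0.07  0.63 -0.78  1.7   0.03  0.59 -0.73]
-20 1 [ 0.09  0.51 -0.86] 12
    0.0 0.32 [-0.15  0.69 -0.87  1.84  0.56  0.39  1.71] [ 0.1   0.62 -1.12  1.78  0.46  0.61  1.84]
    0.0 0.31 [-0.15  0.68 -0.9   1.87  0.63  0.38  1.63] [ 0.11  0.62 -1.17  1.8   0.52  0.61  1.77]
    0.101 0.0 [ 0.1   0.75 -0.35  2.05 -0.97  0.34 -2.55] [-0.04  0.53  0.01  1.99 -0.9   0.71 -2.63]
```

Request:
step_arm(
  series=[
    [-3,-19,15,0,0,0,0.4],
    [-4,-19,16,0,0,0,0.4],
    [1,4,10,-0.094,0.017,0,0.4],
    [1,4,10,-0.094,0.017,0,0.4],
    [1,4,9,-0.094,0.017,0,0.4],
    [1,5,9,-0.094,0.017,0,0.4],
    [0,0,0,0,0,0,0.4],
  ],
)

```text
clock: 3.15
tool_pos: [0.5205, 0.2326, 0.2627]
eef_rot: [0.737, 0.626, 0.198, -0.162]
contact_force: [0.1, 1.3, 0.3]
opening: 0.602
finger_force: 0.0
```

```bash
cat > chk.py <<'E'
from h import *
import sys,json
s=r.get_state(); d=np.array([.113,.616,.779]);d/=np.linalg.norm(d); G=np.array([.5305,.279,.1615])
R=Ro.from_quat(s["eef_rot"]); a=R.as_matrix()[:,2]; y=R.as_matrix()[:,1]
open("log.jsonl","a").write(json.dumps([list(s["q"]),list(s["tool_pos"]),list(s["eef_rot"])])+"\n")
print("q",np.round(s["q"],2),"F",s["contact_force"].round(1),"clock",s["clock"],"a",a.round(3),"y",y.round(3),"y.d",(y@d).round(3),"tip->goal mm",((G+.019*a-s["tool_pos"])*1e3).round(1),s["tool_pos"].round(4))
E
python3 chk.py
```

```text
q [-0.08  0.56 -0.26  1.96 -0.71  0.5   0.17] F [0.1 1.3 0.3] clock 3.15 a [ 0.089  0.486 -0.87 ] y [ 0.986 -0.163  0.01 ] y.d 0.018 tip->goal mm [  11.7   55.6 -117.8] [0.5205 0.2326 0.2627]
```

Request:
step_arm(
  series=[
    [2,6,-20,0,0,0,0.4],
    [2,9,-20,0,0,0,0.4],
    [2,10,-20,0,0,0,0.4],
    [0,0,0,0,0,0,0.4],
  ],
)

```text
clock: 3.55
tool_pos: [0.5254, 0.2483, 0.1955]
eef_rot: [0.743, 0.619, 0.193, -0.165]
contact_force: [-0.3, 0.1, -0.0]
opening: 0.6
finger_force: 0.0
```

```bash
python3 chk.py
```

```text
q [-0.05  0.69 -0.35  2.   -0.78  0.34  0.24] F [-0.3  0.1 -0. ] clock 3.55 a [ 0.083  0.485 -0.871] y [ 0.984 -0.178 -0.006] y.d -0.003 tip->goal mm [  6.6  39.9 -50.5] [0.5254 0.2483 0.1955]
```

Request:
step_arm(
  series=[
    [2,10,-13,0,0,0,0.4],
    [2,10,-13,0,0,0,0.4],
    [2,10,-13,0,0,0,0.4],
    [1,9,-11,0,0,0,0.4],
    [0,0,0,0,0,0,0.4],
    [0,0,0,0,0,0,0.4],
  ],
)

```text
clock: 4.15
tool_pos: [0.535, 0.2864, 0.1483]
eef_rot: [0.743, 0.619, 0.195, -0.163]
contact_force: [0.1, 0.0, 0.0]
opening: 0.601
finger_force: 0.0
```

```bash
python3 chk.py; python3 -c "
from h import *
im,d,W=cloud('wrist'); cv2.imwrite('pics/w2.png',im)"
```

```text
q [-0.09  0.79 -0.41  1.98 -0.82  0.21  0.26] F [0.1 0.  0. ] clock 4.15 a [ 0.089  0.483 -0.871] y [ 0.983 -0.181  0.   ] y.d -0.0 tip->goal mm [-2.8  1.8 -3.4] [0.535  0.2864 0.1483]
```

View pics/w2.png

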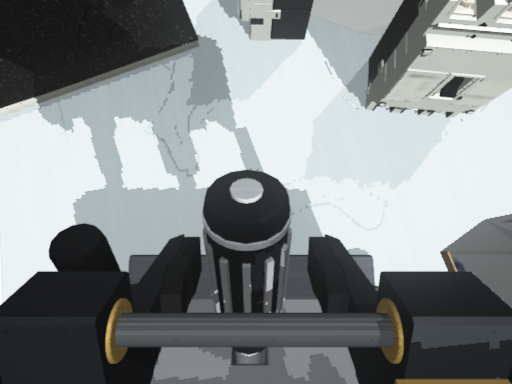

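The handle sits between the fingers (columns 205–290, finger centre 255), about 3 mm off centre. I'll correct that and grip.

Request:
step_arm(
  series=[
    [-3,1,-3,0,0,0,0.4],
    [0,0,0,0,0,0,0.7],
    [0,0,0,0,0,0,0.8],
    [0,0,0,0,0,0,0.8],
    [0,0,0,0,0,0,0.8],
  ],
  force=45,
)

```text
clock: 4.7
tool_pos: [0.5323, 0.2878, 0.1453]
eef_rot: [0.743, 0.619, 0.195, -0.162]
contact_force: [-0.1, 0.1, 0.1]
opening: 0.348
finger_force: 45.0
```

```bash
python3 chk.py
```

```text
q [-0.09  0.8  -0.42  1.99 -0.82  0.19  0.26] F [-0.1  0.1  0.1] clock 4.7 a [ 0.09   0.483 -0.871] y [ 0.984 -0.181  0.001] y.d 0.001 tip->goal mm [-0.1  0.3 -0.4] [0.5323 0.2878 0.1453]
```

Request:
step_arm(
  series=[
    [1,6,8,0,0,0,0.8],
    [2,9,12,0,0,0,0.8],
    [2,9,12,0,0,0,0.8],
    [1,9,12,0,0,0,0.8],
    [2,9,12,0,0,0,0.8],
    [2,9,12,0,0,0,0.8],
    [1,9,12,0,0,0,0.8],
    [0,3,20,0,0,0,0.8],
    [0,0,30,0,0,0,0.8],
    [0,0,30,0,0,0,0.8],
    [0,0,0,0,0,0,0.8],
  ],
)

```text
clock: 5.8
tool_pos: [0.5446, 0.3527, 0.31]
eef_rot: [0.742, 0.62, 0.199, -0.161]
contact_force: [1.7, -0.3, -2.6]
opening: 0.345
finger_force: 45.0
```

```bash
python3 chk.py;  python3 -c "
from h import *
im,d,W=cloud('wrist'); im2,_,_=cloud('top'); cv2.imwrite('pics/w3.png',cv2.hconcat([im[100:384,120:390],im2[100:384,60:330]]))"
```

```text
q [-0.41  0.55 -0.06  1.77 -0.69  0.61 -0.11] F [ 1.7 -0.3 -2.6] clock 5.8 a [ 0.095  0.486 -0.869] y [ 0.984 -0.18   0.007] y.d 0.006 tip->goal mm [ -12.2  -64.4 -165. ] [0.5446 0.3527 0.31  ]
```

View pics/w3.png

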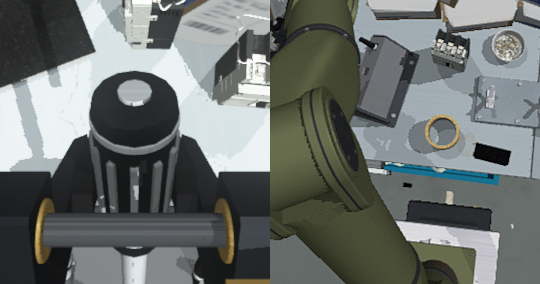

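The driver is held and free of the block. Now I'll measure its pose in the grip.

```bash
cat > held.py <<'E'
from h import *
from scipy.optimize import least_squares
import sys
s0=r.get_state(); im,dd,W=cloud("wrist")
R=Ro.from_quat(s0["eef_rot"]); Q=(W-s0["tool_pos"])@R.as_matrix()   # tool frame
m=(abs(Q[...,1])<.025)&(abs(Q[...,0])<.07)&(Q[...,2]>-.06)&(Q[...,2]<.03)&~np.isnan(Q[...,0])
vv,uu=np.nonzero(m); 
m2=np.zeros_like(m); m2[100:300,205:300]=1; Q=Q[m&m2]
def ax(p): d=np.array([1,p[2],p[3]]);return d/np.linalg.norm(d)
def f(p,X=None):
    X=Q if X is None else X
    return np.linalg.norm(np.cross(X-np.array([0,p[0],p[1]]),ax(p)),axis=1)-.016
best=None
k=least_squares(f,[0,-.019,0,-.4],loss="soft_l1",f_scale=.001)
for i in range(3):
    Q2=Q[abs(f(k.x))<.004]; k=least_squares(lambda p:f(p,Q2),k.x,loss="soft_l1",f_scale=.001)
d=ax(k.x);o=np.array([0,k.x[0],k.x[1]]); t=(Q2-o)@d
sg=np.sign(R.apply(d)[1]); d*=sg; t*=sg
print("n",len(Q2),"med",np.median(abs(k.fun)),"axis tool",d.round(4),"o",o.round(4),"ext along d mm",(np.percentile(t,[.5,99.5])*1e3).round(1))
dw=R.apply(d); butt=o+d*np.percentile(t,99.5); tip=s0["tool_pos"]+R.apply(butt-.2*d); print("d world",dw.round(4),"tip",tip.round(4),"butt",(tip+.2*dw).round(4))
print("rot to +y",(np.cross(dw,[0,1,0])/np.linalg.norm(np.cross(dw,[0,1,0]))*np.arccos(dw[1])).round(4))
np.save("held.npy",np.r_[d,butt-.2*d])
E
python3 held.py
```

```text
n 8278 med 0.0007929323346961637 axis tool [ 0.9438  0.0041 -0.3304] o [ 0.     -0.0008 -0.02  ] ext along d mm [-4.  47.8]
d world [0.1219 0.6487 0.7513] tip [0.5213 0.243  0.2082] butt [0.5456 0.3727 0.3584]
rot to +y [-0.8538  0.      0.1386]
```

Request:
step_arm(
  series=[
    [0,-15,0,0,0,0,0.8],
    [-3,-30,0,-0.085,0,0.014,0.8],
    [-3,-30,0,-0.085,0,0.014,0.8],
    [-3,-30,0,-0.085,0,0.014,0.8],
    [-3,-30,0,-0.085,0,0.014,0.8],
    [-3,-30,0,-0.085,0,0.014,0.8],
    [-3,-30,0,-0.085,0,0.014,0.8],
    [-3,-30,0,-0.085,0,0.014,0.8],
    [-3,-30,0,-0.085,0,0.014,0.8],
    [-3,-30,0,-0.085,0,0.014,0.8],
    [-3,-30,0,-0.085,0,0.014,0.8],
    [-3,-30,0,0,0,0,0.8],
    [-3,-30,0,0,0,0,0.8],
    [-3,-30,0,0,0,0,0.8],
    [-1,-30,0,0,0,0,0.8],
    [0,-30,-10,0,0,0,0.8],
    [0,-24,-20,0,0,0,0.8],
    [0,0,-20,0,0,0,0.8],
    [0,0,0,0,0,0,0.8],
    [0,0,0,0,0,0,0.8],
  ],
)

```text
clock: 7.95
tool_pos: [0.5024, -0.1383, 0.2546]
eef_rot: [0.7, 0.693, -0.089, 0.144]
contact_force: [-0.1, 0.0, -2.3]
opening: 0.344
finger_force: 45.0
```

```bash
python3 chk.py; python3 held.py
```

```text
q [-0.32  0.55  0.47  2.02  0.18  0.53 -0.09] F [-0.1  0.  -2.3] clock 7.95 a [ 0.075 -0.326 -0.942] y [0.997 0.004 0.078] y.d 0.176 tip->goal mm [  29.5  411.1 -111. ] [ 0.5024 -0.1383  0.2546]
n 8317 med 0.0007870327060294086 axis tool [ 0.9428  0.0047 -0.3334] o [ 0.     -0.0008 -0.0206] ext along d mm [-4. 48.]
d world [5.0e-04 1.0e+00 7.7e-03] tip [ 0.5    -0.2835  0.2728] butt [ 0.5001 -0.0835  0.2743]
rot to +y [-0.0077  0.      0.0005]
```

Request:
step_arm(
  series=[
    [2,1,-10,-0.008,0.04,0,0.8],
    [1,0,-20,0,0.038,0,0.8],
    [0,0,-30,0,0,0,0.8],
    [0,0,-30,0,0,0,0.8],
    [0,0,-30,0,0,0,0.8],
    [0,0,-30,0,0,0,0.8],
    [0,0,-20,0,0,0,0.8],
    [0,0,-10,0,0,0,0.8],
    [0,0,0,0,0,0,0.8],
    [0,0,0,0,0,0,0.8],
  ],
)

```text
clock: 9.0
tool_pos: [0.5071, -0.1371, 0.0761]
eef_rot: [0.695, 0.698, -0.118, 0.122]
contact_force: [0.7, 0.2, -3.1]
opening: 0.342
finger_force: 45.0
```

```bash
python3 chk.py; python3 held.py; python3 - <<'E'
from h import *
im,d,W=cloud("side"); cv2.imwrite("pics/s3.png",cv2.resize(im[190:330,190:370],(720,560),interpolation=cv2.INTER_CUBIC))
E
```

```text
q [-0.27  0.9   0.4   2.07  0.13  0.21 -0.14] F [ 0.7  0.2 -3.1] clock 9.0 a [ 0.006 -0.334 -0.942] y [1.    0.005 0.005] y.d 0.12 tip->goal mm [ 23.5 409.8  67.5] [ 0.5071 -0.1371  0.0761]
n 8077 med 0.0013459004138404312 axis tool [ 0.5442 -0.0235  0.8386] o [ 0.      0.0006 -0.081 ] ext along d mm [ 36.4 122.8]
d world [-0.0201  0.2326 -0.9724] tip [ 0.5088 -0.128   0.2276] butt [ 0.5047 -0.0815  0.0331]
rot to +y [ 1.3358  0.     -0.0276]
```

View pics/s3.png

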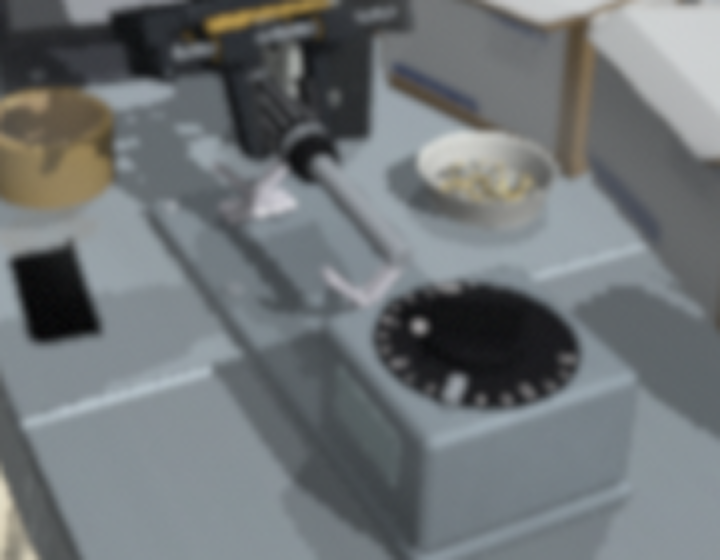

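The driver is level above both saddles with its spindle towards the head; dead reckoning puts the tip at about (0.506, −0.282, 0.0955). Lowering it.

Request:
step_arm(
  series=[
    [-1,0,-15,0,0,0,0.8],
    [-1,0,-15,0,0,0,0.8],
    [0,0,-8,0,0,0,0.8],
    [0,0,-3,0,0,0,0.8],
    [0,0,0,0,0,0,0.8],
    [0,0,0,0,0,0,0.8],
  ],
)

```text
clock: 9.7
tool_pos: [0.5046, -0.1371, 0.0348]
eef_rot: [0.696, 0.698, -0.118, 0.121]
contact_force: [-0.3, 1.2, -1.5]
opening: 0.344
finger_force: 45.0
```

```bash
python3 chk.py
```

```text
q [-0.27  0.99  0.39  2.08  0.12  0.12 -0.16] F [-0.3  1.2 -1.5] clock 9.7 a [ 0.005 -0.334 -0.943] y [1.    0.005 0.004] y.d 0.119 tip->goal mm [ 26.  409.7 108.8] [ 0.5046 -0.1371  0.0348]
```

Request:
step_arm(
  series=[
    [0,0,-2,0,0,0,0.8],
    [0,0,0,0,0,0,0.8],
  ],
)

```text
clock: 9.9
tool_pos: [0.5045, -0.1372, 0.0328]
eef_rot: [0.696, 0.698, -0.118, 0.121]
contact_force: [0.5, 3.1, 3.4]
opening: 0.342
finger_force: 45.0
```

Request:
step_arm(
  series=[
    [0,0,-1,0,0,0,0.8],
    [0,0,0,0,0,0,0.8],
  ],
)

```text
clock: 10.1
tool_pos: [0.5045, -0.1373, 0.0326]
eef_rot: [0.696, 0.698, -0.118, 0.122]
contact_force: [-1.8, 4.8, 13.5]
opening: 0.346
finger_force: 45.0
```

Request:
step_arm(
  series=[
    [0,0,1,0,0,0,0.8],
    [0,0,0,0,0,0,0.6],
    [0,0,0,0,0,0,0.5],
    [0,0,0,0,0,0,0.35],
    [0,0,0,0,0,0,0.35],
  ],
  force=10,
)

```text
clock: 10.6
tool_pos: [0.5041, -0.1373, 0.0321]
eef_rot: [0.696, 0.698, -0.119, 0.121]
contact_force: [-0.3, 0.7, 0.8]
opening: 0.646
finger_force: 0.0
```

```bash
python3 chk.py
```

```text
q [-0.27  0.99  0.39  2.08  0.12  0.12 -0.16] F [-0.3  0.7  0.8] clock 10.6 a [ 0.004 -0.334 -0.942] y [1.    0.004 0.003] y.d 0.118 tip->goal mm [ 26.4 410.  111.5] [ 0.5041 -0.1373  0.0321]
```

Request:
step_arm(
  series=[
    [0,3,9,0,0,0,0.35],
    [0,7,20,0,0,0,0.35],
    [0,10,28,0,0,0,0.35],
    [0,14,40,0,0,0,0.35],
    [0,16,44,0,0,0,0.3],
    [0,-30,30,0.113,0,0,0.2],
    [0,-30,30,0.113,0,0,0.2],
    [0,-30,20,0.115,0,0,0.2],
    [0,-30,10,0,0,-0.14,0.2],
    [0,-30,0,0,0,-0.14,0.2],
    [0,-30,0,0,0,-0.14,0.2],
    [0,-30,0,0,0,-0.14,0.2],
    [0,-30,0,0,0,-0.14,0.2],
    [0,-30,0,0,0,-0.14,0.2],
    [0,0,0,0,0,-0.14,0.2],
    [0,0,0,0,0,-0.14,0.2],
    [0,0,0,0,0,-0.14,0.2],
    [0,0,0,0,0,0,0.2],
  ],
)

```text
clock: 12.4
tool_pos: [0.5041, -0.3468, 0.2527]
eef_rot: [0.988, 0.155, -0.019, 0.002]
contact_force: [-0.0, -0.8, -0.2]
opening: 0.794
finger_force: 0.0
```

```bash
python3 chk.py;  python3 - <<'E'
from h import *
im,d,W=cloud("wrist"); cv2.imwrite("pics/w5.png",im); np.savez("w5.npz",im=im,W=W)
E
```

```text
q [ 0.26  0.71  0.47  1.59 -0.33  0.95 -0.43] F [-0.  -0.8 -0.2] clock 12.4 a [-0.036 -0.01  -0.999] y [ 0.307 -0.952 -0.001] y.d -0.553 tip->goal mm [  25.8  625.6 -110.2] [ 0.5041 -0.3468  0.2527]
```

View pics/w5.png

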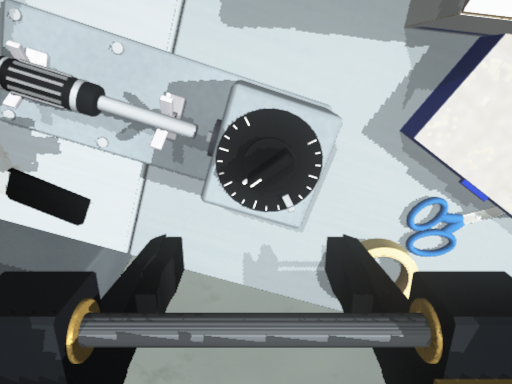

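Driver lies in both saddles. Dial centre is about (270,160), pointer dot (246,182), tab (288,200).

```bash
python3 - <<'E'
from h import *
z=np.load("w5.npz");im,W=z["im"],z["W"]; Z=W[...,2]; g=im.max(2).astype(float)
box=np.zeros(Z.shape,bool); box[95:225,205:340]=1
B=W[box&(Z>.107)&(Z<.125)]; c=B.mean(0); n,s,vt=np.linalg.svd(B-c,full_matrices=False); R=cv2.minAreaRect((B[:,:2]*1e3).astype(np.float32))
print("bar",len(B),c,vt[0],R)
Dk=W[box&(g<70)&(Z>.079)&(Z<.097)]; (x,y),rad=cv2.minEnclosingCircle((Dk[:,:2]*1e3).astype(np.float32)); print("scale circle",x,y,rad,"med",np.median(Dk,0))
def pix(u0,u1,v0,v1,t):
    m=np.zeros(Z.shape,bool);m[v0:v1,u0:u1]=1;m&=g>t; return W[m].mean(0),m.sum(),W[m]
c0=R[0]
for nm,b in(("dot",(240,251,176,188)),("white line",(251,264,176,190)),("tab",(280,295,193,209))):
    for t in(130,170):
        p,n,_=pix(*b,t); v=p[:2]*1e3-np.array(c0); print(nm,t,n,p.round(4),"r",np.hypot(*v).round(1),"ang",np.degrees(np.arctan2(-v[1],-v[0])).round(1))
e=vt[0][:2]*np.sign(-vt[0][0]); print("bar ang",np.degrees(np.arctan2(-e[1],-e[0])))
cv2.imwrite("pics/w6.png",cv2.resize(im[90:230,200:345],None,fx=4,fy=4,interpolation=cv2.INTER_CUBIC))
H=W[95:140,80:200].reshape(-1,3); H=H[(H[:,2]>.052)&(H[:,2]<.07)&(H[:,0]>.495)&(H[:,0]<.515)]; H=H[(H[:,1]<-.17)&((H[:,1]<-.255)|(H[:,1]>-.238))]
print("spindle ridge: x fit", np.polyfit(H[:,1],H[:,0],1), np.median(H,0), H.min(0),H.max(0))
for a,b in((-.28,-.265),(-.235,-.22),(-.215,-.2)):
    q=H[(H[:,1]>a)&(H[:,1]<b)]; print(a,q[:,0].mean() if len(q) else None,np.percentile(q[:,2],95) if len(q) else None)
E
```

```text
bar 707 [ 0.50608342 -0.36025203  0.11348259] [-0.81724641  0.57625229  0.00644946] ((504.8142395019531, -360.7664489746094), (12.682722091674805, 45.51132583618164), 55.18653106689453)
scale circle 504.861572265625 -359.9332580566406 51.2546272277832 med [ 0.51202035 -0.35664311  0.08456848]
dot 130 30 [ 0.4812 -0.3438  0.0909] r 29.1 ang -35.7
dot 170 24 [ 0.4814 -0.3435  0.0917] r 29.1 ang -36.3
white line 130 38 [ 0.492  -0.3511  0.1147] r 16.1 ang -37.0
white line 170 35 [ 0.4919 -0.3512  0.1148] r 16.1 ang -36.7
tab 130 114 [ 0.4735 -0.3911  0.0881] r 43.6 ang 44.0
tab 170 98 [ 0.4736 -0.3912  0.0885] r 43.6 ang 44.2
bar ang -35.18821836397599
spindle ridge: x fit [-0.01423482  0.50170676] [ 0.50518053 -0.2140688   0.05731905] [ 0.49503678 -0.28263681  0.05200035] [ 0.51229426 -0.17008488  0.06829795]
-0.28 0.5053601917255433 0.05865985317500983
-0.235 0.5051552824337936 0.05876630149284967
-0.215 0.5050140541499679 0.058660126941725385
```

View pics/w6.png

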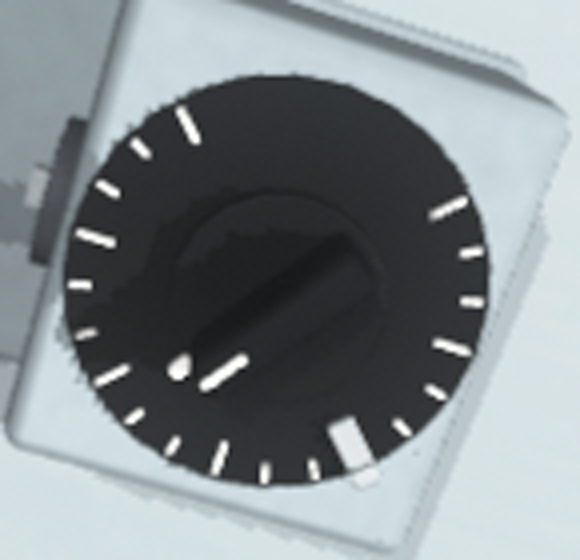

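Request:
step_arm(
  series=[
    [1,-3,-10,0.01,-0.018,-0.13,0.4],
    [0,-3,-15,0,-0.018,-0.135,0.5],
    [0,-3,-15,0,0,-0.135,0.5],
    [0,-3,-15,0,0,-0.135,0.5],
    [0,-2,-15,0,0,-0.135,0.5],
    [0,0,-15,0,0,-0.135,0.5],
    [0,0,-15,0,0,-0.135,0.5],
    [0,0,-12,0,0,0,0.5],
    [0,0,0,0,0,0,0.5],
  ],
)

```text
clock: 13.35
tool_pos: [0.5047, -0.3599, 0.139]
eef_rot: [0.952, -0.306, -0.0, -0.003]
contact_force: [0.5, -0.4, 0.4]
opening: 0.501
finger_force: 0.0
```

```bash
python3 chk.py
```

```text
q [ 0.23  0.9   0.61  1.69 -0.69  0.79 -1.02] F [ 0.5 -0.4  0.4] clock 13.35 a [ 0.001  0.006 -1.   ] y [-0.583 -0.813 -0.005] y.d -0.571 tip->goal mm [ 25.9 639.    3.5] [ 0.5047 -0.3599  0.139 ]
```

Request:
step_arm(
  series=[
    [0,0,-15,0,0,0,0.5],
    [0,0,-15,0,0,0,0.5],
    [0,0,-10,0,0,0,0.5],
    [0,0,-2,0,0,0,0.5],
    [0,0,0,0,0,0,0.8],
    [0,0,0,0,0,0,0.95],
    [0,0,0,0,0,0,0.95],
    [0,0,0,0,0,0,0.95],
    [0,0,0,0,0,0,0.95],
  ],
  force=15,
)

```text
clock: 14.25
tool_pos: [0.5057, -0.3611, 0.0989]
eef_rot: [0.951, -0.308, 0.001, -0.002]
contact_force: [-0.1, 0.3, 1.8]
opening: 0.136
finger_force: 15.0
```

```bash
python3 chk.py
```

```text
q [ 0.25  0.95  0.56  1.71 -0.74  0.71 -0.99] F [-0.1  0.3  1.8] clock 14.25 a [ 0.004  0.003 -1.   ] y [-0.587 -0.81  -0.005] y.d -0.569 tip->goal mm [ 24.9 640.2  43.6] [ 0.5057 -0.3611  0.0989]
```

Request:
step_arm(
  series=[
    [0,0,0,0,0,0.1,0.95],
    [0,0,0,0,0,0.1,0.95],
    [0,0,0,0,0,0.1,0.95],
    [0,0,0,0,0,0.1,0.95],
    [0,0,0,0,0,0.1,0.95],
    [0,0,0,0,0,0.1,0.95],
    [0,0,0,0,0,0.1,0.95],
    [0,0,0,0,0,0.1,0.95],
    [0,0,0,0,0,0.1,0.95],
    [0,0,0,0,0,0.1,0.95],
    [0,0,0,0,0,0.1,0.95],
    [0,0,0,0,0,0.1,0.95],
    [0,0,0,0,0,0.1,0.95],
    [0,0,0,0,0,0.1,0.95],
    [0,0,0,0,0,0,0.95],
    [0,0,0,0,0,0,0.95],
  ],
)

```text
clock: 15.85
tool_pos: [0.5057, -0.361, 0.0989]
eef_rot: [0.927, 0.376, -0.0, -0.002]
contact_force: [0.8, 1.0, 3.3]
opening: 0.134
finger_force: 15.0
```

```bash
python3 chk.py
```

```text
q [ 0.44  0.88  0.2   1.69 -0.28  0.6  -0.  ] F [0.8 1.  3.3] clock 15.85 a [-0.002  0.004 -1.   ] y [ 0.697 -0.718 -0.004] y.d -0.367 tip->goal mm [ 24.8 640.   43.6] [ 0.5057 -0.361   0.0989]
```

Request:
step_arm(
  series=[
    [0,0,0,0,0,0,0.8],
    [0,0,0,0,0,0,0.6],
    [0,0,0,0,0,0,0.5],
    [0,0,15,0,0,0,0.5],
    [0,0,35,0,0,0,0.4],
    [0,0,50,0,0,0,0.4],
    [0,0,50,0,0,-0.1,0.3],
    [0,0,20,0,0,-0.1,0.3],
    [0,0,0,0,0,-0.1,0.3],
    [0,0,0,0,0,0,0.3],
    [0,0,0,0,0,0,0.3],
  ],
)

```text
clock: 16.95
tool_pos: [0.5051, -0.3607, 0.2687]
eef_rot: [0.972, 0.235, -0.0, -0.002]
contact_force: [-0.3, 0.2, -0.4]
opening: 0.7
finger_force: 0.0
```

```bash
python3 - <<'E'
from h import *
im,d,W=cloud("wrist"); im2,_,W2=cloud("top")
o=cv2.resize(im,(520,390)); cv2.imwrite("pics/w7.png",cv2.hconcat([o,cv2.resize(im2[120:234,110:190],(274,390),interpolation=cv2.INTER_CUBIC)]))
np.savez("w7.npz",im=im,W=W); print(r.get_state()["tool_pos"],r.get_state()["clock"])
c=np.array([.5048,-.3603]); Z=W[...,2]; g=im.max(2); rr=np.hypot(W[...,0]-c[0],W[...,1]-c[1])
for nm,m in(("dot",(rr<.0335)&(rr>.0255)&(g>130)&(Z<.1)),("line",(rr<.022)&(g>130)&(Z>.108)),("tab",(rr>.037)&(rr<.05)&(g>130)&(Z>.0855)&(Z<.1))):
    P=W[m]; v=P[:,:2]-c; a=np.degrees(np.arctan2(-v[:,1],-v[:,0])); print(nm,len(P),np.median(a).round(1),np.percentile(a,[10,90]).round(1))
E
```

```text
[ 0.50497793 -0.36074628  0.26805359] 17.05
dot 5 45.3 [42.5 47.1]
line 39 44.5 [40.  49.3]
tab 109 44.6 [-7.1 63.9]
```

View pics/w7.png

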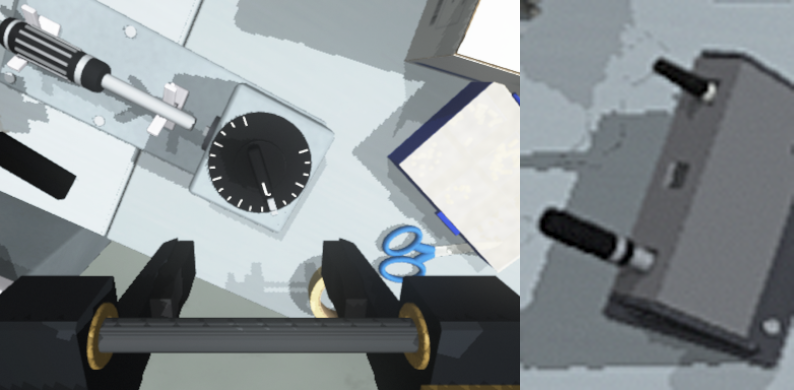

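The pointer (line at 44.5°) stands at the tab (about 44.3°). The driver is in both saddles, and the other two tools are still in the block, so I'm handing in.

```bash
python3 -c "
from plant import r
print(r.finish_job())"
```

```text
the job is handed in; nothing more can be done
None
```

I handed the job in at about 17 s of the 64 s allowed. The torque screwdriver rests level in both saddles with its spindle towards the head, and the dial pointer is within about 1° of the index tab. The other two tools are still in the block. I didn't touch or re-measure the breaker, the tape or the tab, and the judge returned no verdict.

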